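# Hang the slide carrier on the drip-drying rail and slide it to its mark

### The arm

A 7-joint arm with a two-finger parallel gripper is mounted at the origin on a cart in front of the work surface, level with it; the furniture and walls round the work are solid. World frame = base frame: x ahead of the robot, y to its left, z up, the work surface at z = 0. Lengths are in m, angles in degrees, forces in N, time in s.
With the tool pointing down it reaches from about 0.4 to 0.9 m from the base axis. Payload 5.5 kg.
Tool frame: the origin (TCP) lies at the very end of the fingers, on their centre line; the grasp point (between the pads) lies 19 mm behind it; z points along the fingers, y is the line along which they close (so a half turn about z gives the same grasp; the last joint's range is limited). The gripper opens to 92 mm and grips with 3 to 60 N. Pads are 19 mm wide; open, the fingers measure 130 mm over their backs; the gripper's body (75 mm by 190 mm) begins 47 mm behind the grasp point.
Start: joints at [-56.597, 28.699, -24.465, 88.831, 12.651, 65.22, -12.049], TCP at [0.204, 0.617, 0.227] pointing down, gripper open.
Joint ranges: [-164.97, 164.97], [-17.58, 116.51], [-87.97, 89.64], [11.32, 138.91], [-80.73, 260.73], [10.89, 115.49], [-147.41, 147.41]. Speed limits (degrees/s): [147.25, 147.25, 180, 180, 180, 180, 180].

### API

Orientations are given as [roll, pitch, yaw] about the fixed x, y, z axes, in that order (R = Rz(yaw) Ry(pitch) Rx(roll)).
In Python, from workcell import arm gives the robot as it stands.
- The arm moves only by the tool send_rows, never from a script. Its argument "motion" is text: rows parted by semicolons, each of 5 numbers parted by spaces: the shift along the tool's x, y, z each as a share of 0.3 m, from -1 to 1, then the turn about the tool's z as a share of 45 degrees, from -1 to 1, then the opening, from 0 (shut) to 1 (fully open). A call has 1 to 5 rows; each row is the pose to reach, as a shift and turn from the pose commanded when the call began, along the tool's axes at that moment; what a row does not reach only later rows make up. A row lasts 1/8 s, in which the tool goes at most 62.5 mm and 10.7 degrees, less where a joint would pass 70% of its speed; a pose out of reach is approached as far as the arm can. A call with a number of a shift or a turn outside -1 to 1 is refused whole. A call with a gripper value outside its range is refused whole. The fingers move at their own pace and stop on an object; "grip_force" is the grip in N (left out, the last holds). Time passes only in rows, so rows that repeat a pose let the fingers close. It gives the time, the measured TCP pose, the force, the opening and the grip force at its end, in the units of the state.
- arm.observe(): the state, without advancing time (a new reading comes with each control period).
- arm.grab_frame(name): name is "scene" or "top" or "wrist"; returns a dict with "frame" (384x512x3 uint8, red, green, blue), "z_map" (384x512 float32, m along the optical axis (not along the pixel's ray), 0 where there is no reading), "fx", "fy", "cx", "cy" (pixels), "world_to_cam" (4x4, takes a point from world to camera coordinates). Camera axes: x right, y up, looking along -z (the intrinsics and any distortion apply to the point x, -y, -z); pixel columns grow to the right and rows downward; lengths in m; the calibration is good to about 2 mm. A picture is of the moment at which its call begins.
- arm.finish_job(): hands the job in; it is judged then, once.
The state is a dict: "clock": time; "qpos": joint angles; "qvel": joint speeds; "joint_efforts": joint torques, N m; "ee_pos": TCP position; "tool_rot": TCP orientation; "contact_force": force on the tool from outside, world axes, zero at the start; "torque": the same for the moment, N m; "grip_width": opening from 0.0 (shut) to 1.0 (fully open); "grasp_force": force on a finger pad.
Only numpy, scipy, OpenCV 4.12 (cv2) and the standard library are available. Lean on these libraries where they do the work, as an engineer would, in place of code of your own. Each camera call takes 0.05 s, during which the arm holds its last target. There are 200 camera calls.

### The job

Hang the slide carrier by its hook on the bar of the drip-drying rail at the blue band, so that it rests on the bar there. Then slide it along the bar, without lifting it off again, until the hook is centred on the red band, and let it hang there freely and at rest. Do not disturb the other things on the worktop.

Things in the scene. Friction and masses are not known exactly. Their poses are not given: they have to be found in the camera images.
- slide_carrier: Loose steel rack of five slides with a tall flat-bar hook and an orange grip tab on top; about 0.2 kg, 158 mm tall; starts upright on the worktop. Origin: centre of the rack's underside, z up; rack 41 (x) x 86 (y) x 34 mm high. The hook (16 mm wide along y) has its shank at x = -18 mm and opens to +x, which at the start points within 0.5 rad of world +x, away from the robot.
- hook_seat (a point): Point in the hook, 100 mm above the rack's underside, where the bar's axis lies when the carrier hangs; axes as the carrier's. A roof-shaped crown (45 degree slopes) is above; the tip leg at x = +18 mm ends 71 mm above the underside, 37 mm above the rack: the 12 mm bar passes through that gap, then up between shank and tip (31 mm apart) to the seat.
- grip_tab (a point): Middle of the orange grip tab, 136 mm above the carrier's underside, straight above hook_seat; axes as the carrier's. The tab is an upright plate 8 mm thick along x and 30 mm wide along y, from 113 to 158 mm above the underside; the steel crown of the hook slopes away just below it.
- drying_rail: Fixed drip-drying rail: a level steel bar, 12 mm in diameter, on two dark posts over a white drip tray 80 mm wide and 14 mm high. Origin: centre of the tray's underside on the worktop; y along the bar, z up, +x away from the robot; turned by up to 0.15 rad. The bar's axis is 150 mm above the worktop; the posts stand at y = -170 and +170 mm.
- rail_bar (a point): Middle of the bar's axis, 150 mm above the worktop; axes as the rail's.
- blue_band: Blue band painted round the bar, 36 mm long: where the carrier is hung on. Origin: its centre, on the bar's axis; y along the bar. It lies on one half of the bar, the red band on the other; which half varies.
- red_band: Red band painted round the bar, 36 mm long: the mark where the carrier must end. Origin: its centre, on the bar's axis; y along the bar.
- spare_bottle: White sample bottle, 48 mm wide, 112 mm tall, standing on the worktop to the right; a bystander. Origin: centre of its underside.
- bottle_cap: Small white bottle cap, 23 mm wide, 17 mm high; a bystander. Origin: centre of its underside.
- tape_roll: Roll of tan tape lying flat, 68 mm wide, 19 mm high, on the left; a bystander. Origin: centre of its underside.
- lab_timer: White lab timer lying flat, 58 x 66 x 20 mm, on the right; a bystander. Origin: centre of its underside.
- petri_dish: Clear petri dish, 70 mm wide, 16 mm high, on the right; a bystander. Origin: centre of its underside.

How it is judged (in metres and radians):
On the way:
1. the carrier rests on the bar by its hook at the blue band (distance between hook_seat and blue_band below 0.025 m and z of hook_seat in the frame of drying_rail below 0.158 m and contact force between slide_carrier and drying_rail above 0.3 N), for 0.2 s.
At the end, for the whole second after the job is handed in: The carrier hangs from the bar by its hook, the seat of the hook within 12 mm of the centre of the red band, within 0.15 rad of upright and 0.25 rad of square to the bar, released and at rest (distance between hook_seat and red_band below 0.012 m and angle between slide_carrier's own z axis and vertical below 0.15 rad and angle between the y axis of slide_carrier and the y axis of drying_rail, either way round below 0.25 rad and contact force between slide_carrier and drying_rail above 0.3 N and contact force between slide_carrier and the fingers below 0.05 N and linear speed of slide_carrier below 0.03 m/s); the robot touches nothing.
It fails at once if the hook is raised off the bar (by more than 12 mm, over the bar) anywhere more than 50 mm from the blue band's centre (x of hook_seat in the frame of drying_rail between -0.02 and 0.02 m and y of hook_seat in the frame of drying_rail between -0.17 and 0.17 m and z of hook_seat in the frame of drying_rail between 0.162 and 0.21 m and horizontal distance between hook_seat and blue_band above 0.05 m).
It fails at once if a bystander (bottle, cap, tape, timer or dish) is moved by more than 25 mm (distance of any of spare_bottle, bottle_cap, tape_roll, lab_timer, petri_dish from where it was at the start of the episode above 0.025 m).
It also fails if it takes over 45 s, if anything falls off the work surface, if the arm or the gripper's body presses on something with over 40 N, if the wrist force passes 120 N, or if a joint passes its speed limit or range.

## Working session

There is one attempt and no reset: what is moved stays moved. The work goes in short steps, Python scripts to look and compute and a tool call to move; the robot and the scene stay as the last step left them, time stands still between calls to the robot, and variables do not carry over. Pictures are saved under pics/ and viewed, at most 10 in all, crops included, and the job is handed in when it is done.

Besides the shell and the picture viewer there is one more tool, called by a JSON object that holds its "fn" and its "kwargs". send_rows: Moves the arm, as the interface text tells. Its arguments: {"type":"object","properties":{"motion":{"type":"string"},"grip_force":{"type":"number"}},"required":["motion"]}

```bash
mkdir -p pics; cat > h.py <<'E'
import numpy as np, cv2
from workcell import arm
def grab(n):
    d=arm.grab_frame(n); d['T']=np.linalg.inv(d['world_to_cam']); return d
def cloud(d):
    z=d['z_map']; v,u=np.mgrid[:z.shape[0],:z.shape[1]]
    p=np.stack([(u-d['cx'])/d['fx']*z,-(v-d['cy'])/d['fy']*z,-z],-1)
    return p@d['T'][:3,:3].T+d['T'][:3,3]
def ray(d,u,v,h):
    r=d['T'][:3,:3]@np.array([(u-d['cx'])/d['fx'],-(v-d['cy'])/d['fy'],-1]); o=d['T'][:3,3]
    return o+r*(h-o[2])/r[2]
def save(d,n): cv2.imwrite(f'pics/{n}.png',d['frame'][:,:,::-1])
E
python3 - <<'E'
from h import *
s=arm.observe(); print(s)
for n in('scene','top'):
    d=grab(n); save(d,n+'0'); np.savez(n+'0.npz',**d); print(n,d['T'].round(3).tolist(),d['fx'],d['cx'],d['cy'],[k for k in d])
    P=cloud(d); hsv=cv2.cvtColor(d['frame'],cv2.COLOR_RGB2HSV)
    for c,(a,b) in dict(blue=(100,130),orange=(8,20),red=(0,6)).items():
        m=cv2.inRange(hsv,(a,150,70),(b,255,255)); k,l,st,ce=cv2.connectedComponentsWithStats(m)
        for i in range(1,k):
            if st[i,4]>15:
                q=P[(l==i)&(d['z_map']>0)]; print(c,st[i],ce[i].round(1),np.median(q,0).round(3) if len(q) else None)
E
```

```text
{'clock': 0.0, 'qpos': array([-56.59583502,  28.75457282, -24.45350946,  88.89325664,
        12.6526659 ,  65.218168  , -12.05012888]), 'qvel': array([-0.15033452,  0.09002394, -0.01170173, -0.00371833, -0.04948934,
        0.02149958, -0.03852345]), 'joint_efforts': array([-7.01584504e-04, -5.66587830e+01, -5.81680700e+00, -2.79116768e+01,
       -6.86823344e-02,  3.08594678e-02,  1.91353652e-04]), 'ee_pos': array([0.204176  , 0.61635254, 0.22565728]), 'tool_rot': array([-1.79887918e+02, -2.66171393e-03,  1.61679632e+02]), 'contact_force': array([ 0.73496842, -1.15683598,  0.52904561]), 'torque': array([-0.0076645 ,  0.00405555,  0.00258811]), 'grasp_force': 0.0, 'grip_width': 0.9955420025684658}
scene [[-0.86, 0.446, -0.25, 0.29], [-0.511, -0.76, 0.403, 0.172], [-0.011, 0.474, 0.881, 0.935], [0.0, 0.0, 0.0, 1.0]] 354.70969324627856 257.23112159246665 192.45029963325058 ['frame', 'z_map', 'fx', 'fy', 'cx', 'cy', 'world_to_cam', 'T']
blue [ 240   71   76   57 1871] [277.8  98.4] [ 0.65  -0.552  0.069]
blue [190 214  12  12  63] [195.6 219.4] [ 0.601 -0.046  0.155]
orange [247 255  11  15  93] [252.5 261.9] [ 0.43  -0.028  0.153]
red [236 165  11  12  53] [241.  170.5] [ 0.58  -0.218  0.155]
top [[-0.018, 0.984, -0.177, 0.325], [-1.0, -0.017, 0.007, -0.199], [0.003, 0.177, 0.984, 1.268], [0.0, 0.0, 0.0, 1.0]] 380.09883560464135 261.2453221073797 189.9610861853617 ['frame', 'z_map', 'fx', 'fy', 'cx', 'cy', 'world_to_cam', 'T']
blue [  0 204  33  10 101] [ 17.8 210.7] [0.465 0.462 0.237]
```

View pics/scene0.png

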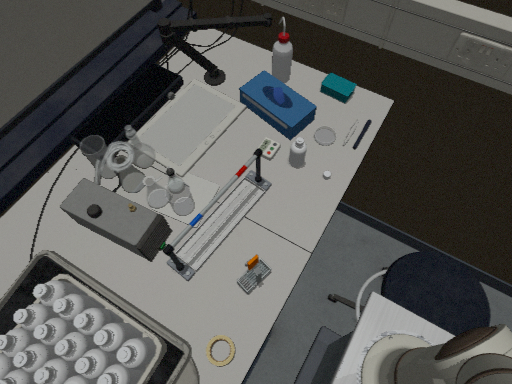

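View pics/top0.png

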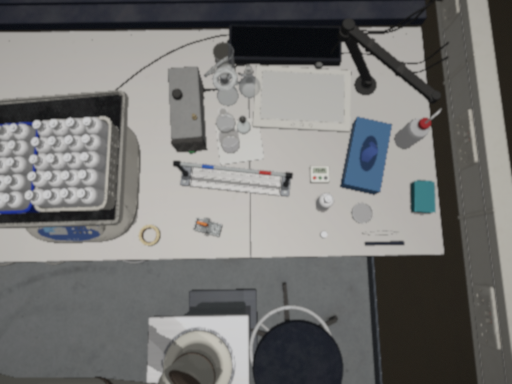

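The scene view shows the carrier at about (254,270) with its orange tab at (252,262), the blue band at (195,219) and the red band at (241,170). In the top view the rail is at (233,178) with the bands at (207,166) and (265,173), and the carrier at (208,227), left of the cap and bottle.

```bash
python3 - <<'E'
from h import *
for n in('scene','top'):
    d=dict(np.load(n+'0.npz')); P=cloud(d); f=d['frame'].astype(int); hsv=cv2.cvtColor(d['frame'],cv2.COLOR_RGB2HSV)
    near=(P[...,0]>.35)&(P[...,0]<.75)&(P[...,1]>-.35)&(P[...,1]<.15)
    mb=near&(f[...,2]-f[...,0]>50)&(abs(P[...,0]-.6)<.06)
    mr=near&(f[...,0]-np.maximum(f[...,1],f[...,2])>60)&(P[...,0]>.53)&(abs(f[...,1]-f[...,2])<40)
    mo=near&(f[...,0]-f[...,2]>60)&(P[...,0]<.5)
    c=[]
    for m,h in((mb,.15),(mr,.15),(mo,.14)):
        v,u=np.nonzero(m); r=ray(d,u.mean(),v.mean(),h); c.append(r); print(n,len(u),u.mean().round(1),v.mean().round(1),r.round(4))
    b,r=c[:2]; w=b-r; print('dist',np.linalg.norm(w),'rail yaw(+y toward left)',np.degrees(np.arctan2(-w[0],w[1])))
    t=c[2]
    s=(np.hypot(P[...,0]-t[0],P[...,1]-t[1])<.09)&(P[...,2]>.012)&(P[...,2]<.045)
    q=P[s][:,:2].astype(np.float32); print('rack',len(q),cv2.minAreaRect(q))
    v,u=np.nonzero(mo); print('tab',cv2.minAreaRect(np.array([ray(d,a,e,.158)[:2] for a,e in zip(u,v)],np.float32)))
    for k,(x0,x1,y0,y1) in dict(post=(.5,.7,-.35,.1)).items():
        s=near&(P[...,2]>.157)&(P[...,0]>.5); print('high',P[s].max(0) if s.any() else None,s.sum())
E
```

```text
scene 71 195.4 219.5 [ 0.6034 -0.0471  0.15  ]
scene 54 241.0 170.5 [ 0.5819 -0.2211  0.15  ]
scene 90 252.0 262.5 [ 0.4322 -0.028   0.14  ]
dist 0.17529849994948815 rail yaw(+y toward left) -7.039211548592949
rack 379 ((0.4318593442440033, -0.03001665696501732), (0.08492539823055267, 0.0412805899977684), 74.41703033447266)
tab ((0.4235316514968872, 0.052794843912124634), (0.020208435133099556, 0.19397389888763428), 4.448046684265137)
high [0.62055625 0.0570858  0.1617008 ] 132
top 32 207.2 166.4 [ 0.6008 -0.0448  0.15  ]
top 30 264.7 172.3 [ 0.5796 -0.2183  0.15  ]
top 30 201.6 223.1 [ 0.4306 -0.0283  0.14  ]
dist 0.17477302665325012 rail yaw(+y toward left) -6.980944721183745
rack 150 ((0.431171178817749, -0.030639924108982086), (0.08638254553079605, 0.04100266098976135), 74.59994506835938)
tab ((0.42935529351234436, -0.030627772212028503), (0.028897995129227638, 0.008240068331360817), 70.69737243652344)
high [0.62038563 0.05662174 0.16522218] 115
```

```bash
cat >> h.py <<'E'
def rows(start,yaw0,targets):
    a=np.radians(yaw0); R=np.array([[np.cos(a),np.sin(a),0],[np.sin(a),-np.cos(a),0],[0,0,-1]])
    for p,y in targets:
        print(p,y,'->',((R.T@(np.array(p)-start))/.3).round(3),'turn',round(((yaw0-y+180)%360-180)/45,3))
E
python3 - <<'E'
from h import *
d=dict(np.load('top0.npz'));P=cloud(d); s=(P[...,1]>.15)&(P[...,0]<.75)&(P[...,0]>.2)&(P[...,2]>.05)
q=P[s]
for a in np.arange(.15,.75,.1):
    w=q[(q[:,1]>=a)&(q[:,1]<a+.1)]; print(a.round(2), w.max(0).round(3) if len(w) else None, w[:,0].min().round(3) if len(w) else None)
p=arm.observe()['ee_pos']
rows(np.array([.204,.617,.227]),161.7,[((.204,.617,.38),161.7),((.38,.32,.38),118),((.204,.617,.38),117)])
E
```

```text
0.15 [0.75  0.25  0.335] 0.412
0.25 [0.75 0.35 0.33] 0.389
0.35 [0.75  0.45  0.315] 0.389
0.45 [0.75  0.55  0.298] 0.394
0.55 [0.749 0.584 0.169] 0.436
0.65 None None
(0.204, 0.617, 0.38) 161.7 -> [ 0.    0.   -0.51] turn 0.0
(0.38, 0.32, 0.38) 118 -> [-0.868 -0.756 -0.51 ] turn 0.971
(0.204, 0.617, 0.38) 117 -> [ 0.    0.   -0.51] turn 0.993
```

{"fn": "send_rows", "kwargs": {"motion": "0 0 -0.2 0 1;0 0 -0.4 0 1;0 0 -0.5 0 1;0 0 -0.5 0 1"}}

```text
clock: 0.6
ee_pos: [0.2044, 0.6183, 0.3798]
tool_rot: [179.7, -0.0, 161.7]
contact_force: [0.3, 0.3, -0.7]
grip_width: 0.998
grasp_force: 0.0
```

{"fn": "send_rows", "kwargs": {"motion": "-0.14 -0.16 -0.02 0.19 1;-0.28 -0.32 -0.03 0.38 1;-0.42 -0.48 -0.03 0.57 1;-0.56 -0.64 -0.03 0.76 1;-0.68 -0.78 -0.03 0.95 1"}}

```text
clock: 1.23
ee_pos: [0.3247, 0.3279, 0.384]
tool_rot: [-179.9, 0.0, 118.6]
contact_force: [1.1, 0.2, 0.6]
grip_width: 0.999
grasp_force: 0.0
```

```bash
python3 - <<'E'
from h import *
s=arm.observe(); print(s['ee_pos'],s['tool_rot'])
a=118.95
# commanded
th=np.radians(161.7);R=np.array([[np.cos(th),np.sin(th),0],[np.sin(th),-np.cos(th),0],[0,0,-1]])
p=np.array([.204,.617,.377])+R@np.array([-.68,-.78,-.03])*.3; print(p)
rows(p,a,[((.35,.10,.386),75),((.36,.03,.386),75),((.40,-.02,.3),75)])
E
```

```text
[0.32465677 0.32787666 0.38400984] [-1.79860708e+02  4.54399487e-02  1.18598724e+02]
[0.32420856 0.33077998 0.386     ]
(0.35, 0.1, 0.386) 75 -> [-0.715 -0.297  0.   ] turn 0.977
(0.36, 0.03, 0.386) 75 -> [-0.935 -0.381  0.   ] turn 0.977
(0.4, -0.02, 0.3) 75 -> [-1.145 -0.345  0.287] turn 0.977
```

{"fn": "send_rows", "kwargs": {"motion": "-0.19 -0.08 0 0.2 1;-0.37 -0.15 0 0.4 1;-0.56 -0.23 0 0.6 1;-0.75 -0.31 0 0.8 1;-0.93 -0.38 0 0.98 1"}}

```text
clock: 1.85
ee_pos: [0.3586, 0.0291, 0.3843]
tool_rot: [-179.9, 0.0, 74.5]
contact_force: [1.9, 0.2, 0.7]
grip_width: 1.001
grasp_force: 0.0
```

```bash
python3 - <<'E'
from h import *
s=arm.observe(); print(s['ee_pos'],s['tool_rot'])
rows(s['ee_pos'],s['tool_rot'][2],[((.4315,-.029,.30),74.5)])
d=grab('wrist'); save(d,'w1'); print(d['T'].round(3).tolist())
E
```

```text
[0.35860248 0.02909713 0.38427476] [-1.79896782e+02  4.87640507e-02  7.45203525e+01]
(0.4315, -0.029, 0.3) 74.5 -> [-0.122  0.286  0.281] turn 0.0
[[0.964, 0.256, 0.072, 0.377], [-0.266, 0.929, 0.258, 0.098], [-0.001, -0.268, 0.964, 0.542], [0.0, 0.0, 0.0, 1.0]]
```

{"fn": "send_rows", "kwargs": {"motion": "-0.06 0.14 0.14 0 1;-0.12 0.28 0.28 0 1;-0.12 0.28 0.28 0 1"}}

```text
clock: 2.28
ee_pos: [0.4294, -0.0275, 0.2967]
tool_rot: [-179.5, 0.3, 74.6]
contact_force: [-0.6, 0.8, -0.0]
grip_width: 1.0
grasp_force: 0.0
```

```bash
python3 - <<'E'
from h import *
s=arm.observe(); print(s['ee_pos'],s['tool_rot'])
d=grab('wrist'); save(d,'w2'); np.savez('w2.npz',**d); P=cloud(d); f=d['frame'].astype(int)
m=(f[...,0]-f[...,2]>60)&(f[...,0]>100)&(P[...,2]>.1)&(P[...,2]<.18); v,u=np.nonzero(m); print(len(u),u.mean(),v.mean())
top=m&(P[...,2]>.154); q=P[top]; print('top face',len(q),q.mean(0).round(4),cv2.minAreaRect(q[:,:2].astype(np.float32)))
k=(np.hypot(P[...,0]-.4315,P[...,1]+.03)<.09)&(P[...,2]>.012)&(P[...,2]<.045)
print('rack',cv2.minAreaRect(P[k][:,:2].astype(np.float32)))
E
```

```text
[ 0.42935202 -0.02746089  0.2966762 ] [-179.48953959    0.27085107   74.60638969]
224 264.30357142857144 185.21428571428572
top face 205 [ 0.4319 -0.0297  0.158 ] ((0.43193677067756653, -0.030513908714056015), (0.02861485816538334, 0.006988447159528732), 74.77348327636719)
rack ((0.4316956102848053, -0.031079314649105072), (0.08609604835510254, 0.04100918397307396), 74.4521713256836)
```

View pics/w2.png

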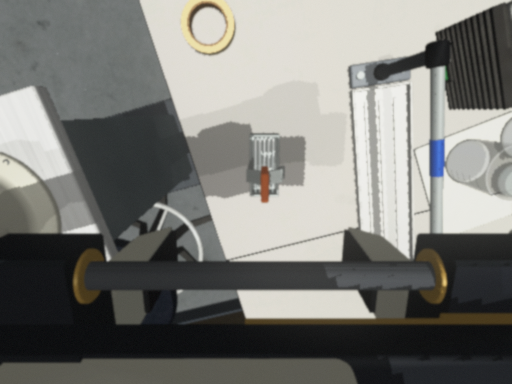

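{"fn": "send_rows", "kwargs": {"motion": "-0.01 0.01 0.19 0 1;-0.01 0.01 0.38 0 1;-0.01 0.01 0.5 0 1;-0.01 0.01 0.57 0 1;-0.01 0.01 0.57 0 1"}}

```text
clock: 2.95
ee_pos: [0.4318, -0.0278, 0.1301]
tool_rot: [-179.8, 0.0, 74.9]
contact_force: [0.4, 0.4, -0.0]
grip_width: 1.001
grasp_force: 0.0
```

```bash
python3 - <<'E'
from h import *
d=dict(np.load('top0.npz'));P=cloud(d); q=P[(P[...,2]>.09)&(P[...,0]>.55)&(P[...,0]<.8)&(P[...,1]>-.4)&(P[...,1]<.13)]
for a in np.arange(-.4,.15,.05):
    w=q[(q[:,1]>=a)&(q[:,1]<a+.05)]
    if len(w): print(a.round(2),w.min(0).round(3),w.max(0).round(3))
s=arm.observe(); print(s['ee_pos'],s['tool_rot'])
E
```

```text
-0.3 [ 0.561 -0.3    0.091] [ 0.58  -0.252  0.163]
-0.25 [ 0.57  -0.249  0.147] [ 0.587 -0.201  0.16 ]
-0.2 [ 0.578 -0.198  0.091] [ 0.785 -0.15   0.162]
-0.15 [ 0.585 -0.15   0.09 ] [ 0.799 -0.1    0.16 ]
-0.1 [ 0.591 -0.099  0.09 ] [ 0.8   -0.05   0.158]
-0.05 [ 0.595 -0.048  0.091] [ 0.8  -0.    0.16]
-0.0 [0.602 0.    0.091] [0.8   0.05  0.165]
0.05 [0.605 0.05  0.09 ] [0.8  0.08 0.16]
[ 0.43183569 -0.02778031  0.13008099] [-1.79828901e+02  1.45675702e-02  7.49177854e+01]
```

{"fn": "send_rows", "kwargs": {"motion": "-0.007 0 0.03 0 1;-0.007 0 0.03 0 0;-0.007 0 0.03 0 0;-0.007 0 0.03 0 0;-0.007 0 0.03 0 0", "grip_force": 20}}

```text
clock: 3.58
ee_pos: [0.433, -0.0309, 0.1219]
tool_rot: [180.0, -0.0, 74.8]
contact_force: [-0.0, 0.1, 0.2]
grip_width: 0.614
grasp_force: 0.0
```

{"fn": "send_rows", "kwargs": {"motion": "0 0 0 0 0;0 0 0 0 0;0 0 -0.02 0 0;0 0 -0.05 0 0;0 0 -0.05 0 0"}}

```text
clock: 4.2
ee_pos: [0.4335, -0.0309, 0.1378]
tool_rot: [179.9, -0.0, 74.8]
contact_force: [-3.7, 1.5, 13.0]
grip_width: 0.083
grasp_force: 20.0
```

```bash
python3 - <<'E'
from h import *
s=arm.observe(); print(s['ee_pos'],s['tool_rot'],s['contact_force'],s['grasp_force'],s['grip_width'])
d=grab('scene'); save(d,'s1'); P=cloud(d); f=d['frame'].astype(int)
k=(np.hypot(P[...,0]-.4315,P[...,1]+.03)<.08)&(P[...,2]>.012)&(P[...,2]<.06)
print('rack',P[k].max(0),cv2.minAreaRect(P[k][:,:2].astype(np.float32)))
cv2.imwrite('pics/s1c.png',cv2.resize(d['frame'][200:320,170:340,::-1],None,fx=4,fy=4))
E
```

```text
[ 0.43354342 -0.0308971   0.13781184] [ 1.79909319e+02 -4.61954796e-02  7.48256478e+01] [-3.71580735  1.54460235 13.04920162] 20.032245218753815 0.08310407364009242
rack [0.46061277 0.0155556  0.05611226] ((0.4351540505886078, -0.017194416373968124), (0.05860079824924469, 0.04201088473200798), 76.08106231689453)
```

View pics/s1c.png

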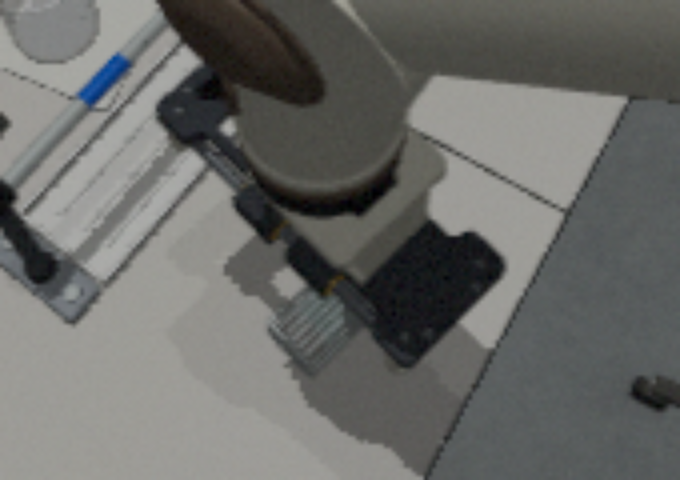

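The crop shows the carrier in the gripper, upright, with its rack at about (320,325). The force reading of 13 N is odd, so I'll hold still and reread it.

{"fn": "send_rows", "kwargs": {"motion": "0 0 0 0 0;0 0 -0.05 0 0;0 0 -0.05 0 0;0 0 -0.05 0 0"}}

```text
clock: 4.75
ee_pos: [0.4327, -0.0309, 0.1517]
tool_rot: [-180.0, -0.0, 74.8]
contact_force: [0.0, 0.0, -2.8]
grip_width: 0.086
grasp_force: 20.0
```

```bash
python3 - <<'E'
from h import *
s=arm.observe(); print(s['ee_pos'],s['tool_rot'],s['contact_force'],s['torque'],s['grasp_force'])
d=grab('scene'); P=cloud(d); f=d['frame'].astype(int)
k=(np.hypot(P[...,0]-.4315,P[...,1]+.03)<.08)&(P[...,2]>.012)&(P[...,2]<.075)
print('rack z pct',np.percentile(P[k][:,2],[5,25,50,75,95]))
E
```

```text
[ 0.43266741 -0.03093352  0.15166364] [-1.79998812e+02 -5.39315454e-03  7.48304739e+01] [ 0.04828845  0.02376551 -2.79990659] [-0.1400704   0.04070445  0.02090403] 19.988459050655365
rack z pct [0.02040865 0.02650842 0.03615842 0.04282818 0.04833086]
```

The carrier rose only about 15 mm of the 30 mm lift, because the fingers closed late and hold only the top of the tab. I'll set it down and regrip lower.

{"fn": "send_rows", "kwargs": {"motion": "0 0 0.025 0 0;0 0 0.045 0 0;0 0 0.048 0 0;0 0 0.05 0 0;0 0 0.05 0 0.3"}}

```text
clock: 5.42
ee_pos: [0.4331, -0.031, 0.1367]
tool_rot: [180.0, -0.0, 74.8]
contact_force: [0.0, 0.2, 0.8]
grip_width: 0.156
grasp_force: 0.0
```

{"fn": "send_rows", "kwargs": {"motion": "0 0 0 0 0.35;0 0 0 0 0.35;0 0 0.025 0 0.35;0 0 0.05 0 0.35;0 0 0.05 0 0.35"}}

```text
clock: 6.05
ee_pos: [0.432, -0.031, 0.1208]
tool_rot: [-179.9, 0.0, 74.8]
contact_force: [-0.2, 0.0, 0.0]
grip_width: 0.35
grasp_force: 0.0
```

```bash
python3 - <<'E'
from h import *
s=arm.observe(); print(s['ee_pos'],s['tool_rot'],s['contact_force'],s['grip_width'])
d=grab('wrist'); save(d,'w3'); P=cloud(d); f=d['frame'].astype(int)
k=(np.hypot(P[...,0]-.4315,P[...,1]+.03)<.09)&(P[...,2]>.01)&(P[...,2]<.045)
print('rack z',np.percentile(P[k][:,2],[25,50,75,99]),cv2.minAreaRect(P[k][:,:2].astype(np.float32)))
E
```

```text
[ 0.43195233 -0.03098305  0.12076823] [-1.79889170e+02  3.97523518e-02  7.48284961e+01] [-0.17135341  0.03908473  0.00930325] 0.35035038554919967
rack z [0.02799029 0.02984873 0.03092855 0.04208872] ((0.43128424882888794, -0.031040705740451813), (0.08531421422958374, 0.04102315753698349), 74.91719818115234)
```

View pics/w3.png

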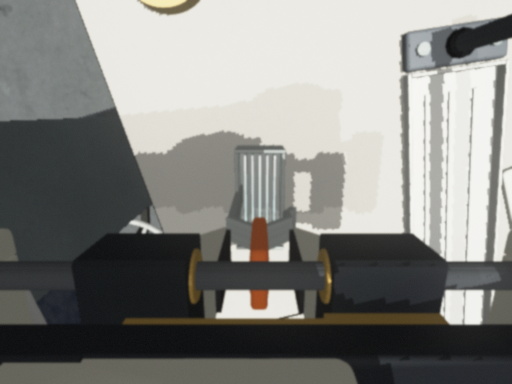

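The view shows the carrier upright and square, with its tab at (260,262) centred between the open fingers. I'll close at this depth.

{"fn": "send_rows", "kwargs": {"motion": "0 0 0 0 0;0 0 0 0 0;0 0 0 0 0;0 0 0 0 0;0 0 0 0 0", "grip_force": 25}}

```text
clock: 6.72
ee_pos: [0.4328, -0.031, 0.1217]
tool_rot: [-180.0, -0.0, 74.8]
contact_force: [-0.1, -0.4, -0.4]
grip_width: 0.085
grasp_force: 25.0
```

{"fn": "send_rows", "kwargs": {"motion": "0 0 -0.01 0 0;0 0 -0.04 0 0;0 0 -0.07 0 0;0 0 -0.1 0 0;0 0 -0.1 0 0"}}

```text
clock: 7.35
ee_pos: [0.4336, -0.0309, 0.1527]
tool_rot: [179.9, -0.0, 74.8]
contact_force: [1.0, -0.5, -2.9]
grip_width: 0.085
grasp_force: 25.0
```

```bash
python3 - <<'E'
from h import *
s=arm.observe(); print(s['ee_pos'],s['tool_rot'],s['contact_force'],s['torque'],s['grasp_force'],s['grip_width'])
d=grab('wrist'); P=cloud(d)
k=(np.hypot(P[...,0]-.4315,P[...,1]+.03)<.09)&(P[...,2]>.03)&(P[...,2]<.075)
print('rack z',np.percentile(P[k][:,2],[25,50,75,99]),cv2.minAreaRect(P[k][:,:2].astype(np.float32)))
E
```

```text
[ 0.43364076 -0.03092713  0.15272115] [ 1.79884304e+02 -4.69992591e-02  7.48294078e+01] [ 0.97432553 -0.50478776 -2.85013492] [-0.08343898  0.0582838   0.05003235] 24.9983811378479 0.08456950980618273
rack z [0.03421308 0.04001012 0.06074926 0.06657685] ((0.4348292052745819, -0.024915359914302826), (0.07205314189195633, 0.04108768701553345), 74.9307861328125)
```

{"fn": "send_rows", "kwargs": {"motion": "0.01 0.04 -0.08 -0.03 0;0.02 0.12 -0.16 -0.08 0;0.04 0.22 -0.22 -0.13 0;0.06 0.3 -0.22 -0.18 0;0.07 0.34 -0.22 -0.18 0"}}

```text
clock: 8.02
ee_pos: [0.5375, -0.0374, 0.2173]
tool_rot: [-180.0, 0.0, 82.9]
contact_force: [-1.1, 0.1, -1.8]
grip_width: 0.09
grasp_force: 25.0
```

{"fn": "send_rows", "kwargs": {"motion": "0 0 0 0 0;0 0 0 0 0"}}

```text
clock: 8.28
ee_pos: [0.5353, -0.0374, 0.217]
tool_rot: [-179.9, 0.0, 82.9]
contact_force: [0.2, -0.5, -2.7]
grip_width: 0.083
grasp_force: 25.0
```

```bash
python3 - <<'E'
from h import *
s=arm.observe(); print(s['ee_pos'],s['tool_rot'],s['contact_force'],s['grip_width'])
p=s['ee_pos']; y=s['tool_rot'][2]
d=grab('wrist'); save(d,'w4'); P=cloud(d); f=d['frame'].astype(int)
# bar axis via surface points of bar above tray
m=(P[...,2]>.13)&(P[...,2]<.165)&(P[...,0]>.55)&(f[...,2]-f[...,0]>50); v,u=np.nonzero(m)
print(len(u),ray(d,u.mean(),v.mean(),.15),P[m].max(0))
m=(P[...,2]>.146)&(P[...,2]<.165)&(P[...,0]>.57)&(P[...,0]<.65)&(P[...,1]<.08)
q=P[m]; print(len(q),np.polyfit(q[:,1],q[:,0],1),q[:,1].min(),q[:,1].max(),np.percentile(q[:,2],99))
rows(p,y,[((.602,-.046,.219),83),((.602,-.046,.172),83)])
E
```

```text
[ 0.53529223 -0.03743499  0.21696433] [-1.79867628e+02  1.46494537e-02  8.28947890e+01] [ 0.17664457 -0.49415732 -2.69736345] 0.08302597222191968
560 [ 0.60258457 -0.04852488  0.15      ] [ 0.60742216 -0.02971649  0.15853916]
3410 [0.11554785 0.60638874] -0.06526755928259806 0.05807086572947631 0.16070411939934717
(0.602, -0.046, 0.219) 83 -> [-0.001  0.224 -0.007] turn -0.002
(0.602, -0.046, 0.172) 83 -> [-0.001  0.224  0.15 ] turn -0.002
```

View pics/w4.png

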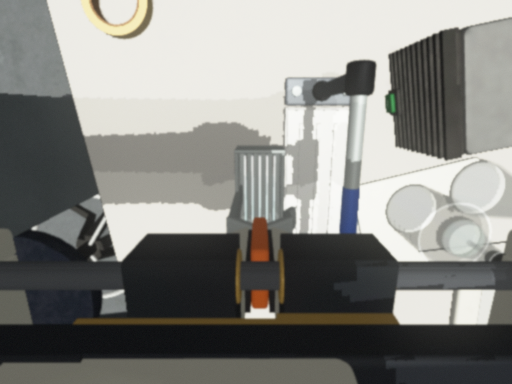

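The view shows the carrier upright in the gripper, with the bar ahead of it and the blue band at (349,210), partly hidden. Next I'll pass the bar under the tip.

{"fn": "send_rows", "kwargs": {"motion": "0 0.03 0 0 0;0 0.09 0 0 0;0 0.16 0 0 0;0 0.21 0 0 0;0 0.224 0 0 0"}}

```text
clock: 8.95
ee_pos: [0.6043, -0.0458, 0.2176]
tool_rot: [180.0, 0.0, 82.9]
contact_force: [-0.2, 0.1, -2.6]
grip_width: 0.085
grasp_force: 25.0
```

{"fn": "send_rows", "kwargs": {"motion": "0 0 0 0 0;0 0 0.02 0 0;0 0 0.05 0 0;0 0 0.08 0 0;0 0 0.1 0 0"}}

```text
clock: 9.57
ee_pos: [0.6028, -0.0456, 0.1867]
tool_rot: [-179.9, 0.0, 82.9]
contact_force: [0.8, 0.2, -1.8]
grip_width: 0.087
grasp_force: 25.0
```

{"fn": "send_rows", "kwargs": {"motion": "0 0 0 0 0"}}

```text
clock: 9.7
ee_pos: [0.6029, -0.0456, 0.1869]
tool_rot: [-179.9, 0.0, 82.9]
contact_force: [0.0, -0.7, -2.5]
grip_width: 0.085
grasp_force: 25.0
```

{"fn": "send_rows", "kwargs": {"motion": "0 0 0.02 0 0;0 0 0.035 0 0;0 0 0.042 0 0;0 0 0.046 0 0;0 0 0.046 0 0"}}

```text
clock: 10.32
ee_pos: [0.6035, -0.0457, 0.1739]
tool_rot: [180.0, -0.0, 82.9]
contact_force: [0.5, -0.0, -2.6]
grip_width: 0.084
grasp_force: 25.0
```

{"fn": "send_rows", "kwargs": {"motion": "0 0 0.003 0 0;0 0 0.006 0 0;0 0 0.006 0 0"}}

```text
clock: 10.7
ee_pos: [0.6034, -0.0457, 0.1722]
tool_rot: [-180.0, -0.0, 82.9]
contact_force: [0.2, -0.0, -2.9]
grip_width: 0.082
grasp_force: 25.0
```

{"fn": "send_rows", "kwargs": {"motion": "0 0 0.004 0 0;0 0 0.008 0 0;0 0 0.008 0 0"}}

```text
clock: 11.08
ee_pos: [0.6036, -0.0457, 0.1719]
tool_rot: [180.0, -0.0, 82.9]
contact_force: [-4.7, 1.3, 12.1]
grip_width: 0.087
grasp_force: 25.0
```

{"fn": "send_rows", "kwargs": {"motion": "0 0 0 0 0;0 0 0 0 0;0 0 -0.002 0 0;0 0 -0.004 0 0;0 0 -0.004 0 0", "grip_force": 10}}

```text
clock: 11.7
ee_pos: [0.6035, -0.0457, 0.172]
tool_rot: [180.0, -0.0, 82.9]
contact_force: [-3.9, 1.0, 7.6]
grip_width: 0.084
grasp_force: 10.0
```

```bash
python3 - <<'E'
from h import *
s=arm.observe(); p=s['ee_pos']; y=s['tool_rot'][2]; print(p,y,s['contact_force'])
d=grab('scene'); save(d,'s2'); P=cloud(d); f=d['frame'].astype(int)
m=(P[...,0]>.53)&(P[...,0]<.63)&(P[...,1]<-.15)&(P[...,1]>-.3)&(f[...,0]-np.maximum(f[...,1],f[...,2])>60)
v,u=np.nonzero(m); r=ray(d,u.mean(),v.mean(),.15); print(len(u),r)
rows(p,y,[((.581,-.2195,p[2]),83),((p[0]-.174*.1219,p[1]-.174*.9925,p[2]),83)])
E
```

```text
[ 0.60352277 -0.04566421  0.17196325] 82.92660822100825 [-3.90584848  1.00978189  7.58142198]
54 [ 0.5819138  -0.22106808  0.15      ]
(0.581, -0.2195, np.float64(0.17196324667610158)) 83 -> [-0.584 -0.003  0.   ] turn -0.002
(np.float64(0.5823121698126015), np.float64(-0.21835920848032223), np.float64(0.17196324667610158)) 83 -> [-0.58   0.001  0.   ] turn -0.002
```

{"fn": "send_rows", "kwargs": {"motion": "0 -0.003 -0.001 0 0;-0.04 -0.003 -0.001 0 0;-0.1 -0.003 -0.001 0 0;-0.16 -0.003 -0.001 0 0;-0.2 -0.003 -0.001 0 0"}}

```text
clock: 12.38
ee_pos: [0.5954, -0.1067, 0.1714]
tool_rot: [179.9, 0.0, 82.9]
contact_force: [0.9, 3.2, 2.6]
grip_width: 0.089
grasp_force: 10.0
```

{"fn": "send_rows", "kwargs": {"motion": "0 0 0 0 0;0 0 0 0 0"}}

```text
clock: 12.62
ee_pos: [0.5952, -0.1075, 0.1713]
tool_rot: [179.9, 0.1, 82.8]
contact_force: [0.9, -2.6, 0.9]
grip_width: 0.087
grasp_force: 10.0
```

{"fn": "send_rows", "kwargs": {"motion": "-0.04 -0.001 0 0 0;-0.1 -0.001 0 0 0;-0.16 -0.001 0 0 0;-0.22 -0.001 0 0 0;-0.25 -0.001 0 0 0"}}

```text
clock: 13.25
ee_pos: [0.5858, -0.1817, 0.1714]
tool_rot: [179.9, 0.0, 82.8]
contact_force: [4.0, 3.4, 0.9]
grip_width: 0.087
grasp_force: 10.0
```

{"fn": "send_rows", "kwargs": {"motion": "-0.03 -0.001 0 0 0;-0.07 -0.001 0 0 0;-0.11 -0.001 0 0 0;-0.125 -0.001 0 0 0;-0.125 -0.001 0 0 0"}}

```text
clock: 13.88
ee_pos: [0.5811, -0.2178, 0.1715]
tool_rot: [179.9, 0.1, 82.9]
contact_force: [5.5, -0.8, 1.6]
grip_width: 0.088
grasp_force: 10.0
```

```bash
python3 - <<'E'
from h import *
s=arm.observe(); print(s['ee_pos'],s['tool_rot'],s['contact_force'],s['torque'],s['grip_width'])
for n in('scene','top','wrist'):
    d=grab(n); save(d,n+'3'); P=cloud(d); f=d['frame'].astype(int)
    m=(P[...,0]>.5)&(P[...,0]<.65)&(P[...,1]<-.1)&(P[...,1]>-.3)&(f[...,0]-f[...,2]>60)&(P[...,2]>.13)
    print(n,m.sum(),P[m].mean(0) if m.any() else None)
E
```

```text
[ 0.58113787 -0.21783758  0.17145838] [1.79922313e+02 6.19173084e-02 8.28897633e+01] [ 5.5411973  -0.81494045  1.64731092] [-0.32215592 -1.16854092 -0.03331611] 0.08844042826769152
scene 29 [ 0.58151393 -0.20186207  0.17781389]
top 0 None
wrist 1139 [ 0.58167062 -0.20799934  0.20032618]
```

View pics/wrist3.png

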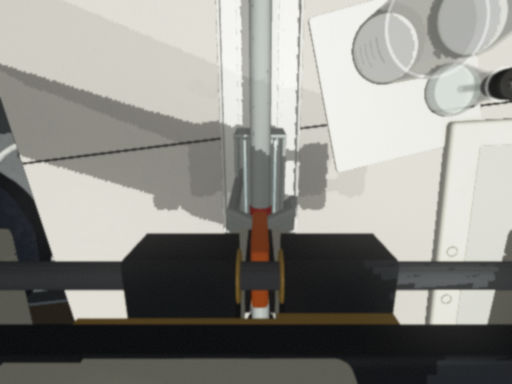

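The view shows the carrier hanging straight along the bar, with the red tab and band at about (260,215). I'll make a small final correction, then release.

{"fn": "send_rows", "kwargs": {"motion": "-0.004 0.003 0 0 0;-0.008 0.003 0 0 0;-0.008 0.003 0 0 0;-0.008 0.003 0 0 0"}}

```text
clock: 14.52
ee_pos: [0.5814, -0.2184, 0.1713]
tool_rot: [-180.0, -0.0, 83.0]
contact_force: [3.0, 3.7, 4.3]
grip_width: 0.088
grasp_force: 10.0
```

{"fn": "send_rows", "kwargs": {"motion": "0 0 0 0 0.2;0 0 0 0 0.3;0 0 0 0 0.4;0 0 0 0 0.4;0 0 0 0 0.4", "grip_force": 3}}

```text
clock: 15.15
ee_pos: [0.5812, -0.2192, 0.1711]
tool_rot: [-180.0, 0.0, 82.9]
contact_force: [0.1, 0.5, -0.2]
grip_width: 0.397
grasp_force: 0.0
```

```bash
python3 - <<'E'
from h import *
s=arm.observe(); print(s['ee_pos'],s['contact_force'],s['grip_width'])
d=grab('wrist'); save(d,'w5')
E
```

```text
[ 0.58116254 -0.21923547  0.1711036 ] [ 0.08708121  0.51779713 -0.20711396] 0.3966971445577142
```

View pics/w5.png

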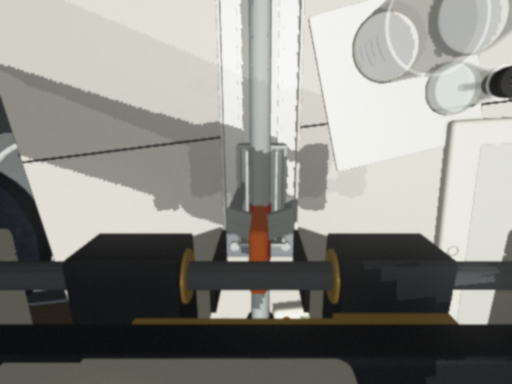

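The carrier is released, with its tab at (260,250), free between the fingers. I'll go straight up, then check where it hangs.

{"fn": "send_rows", "kwargs": {"motion": "0 0 -0.04 0 0.4;0 0 -0.12 0 0.4;0 0 -0.25 0 0.4;0 0 -0.4 0 0.4;0 0 -0.5 0 0.4"}}

```text
clock: 15.82
ee_pos: [0.582, -0.2196, 0.3248]
tool_rot: [179.8, 0.0, 82.9]
contact_force: [0.8, 0.3, -0.6]
grip_width: 0.398
grasp_force: 0.0
```

{"fn": "send_rows", "kwargs": {"motion": "0.1 -0.1 0 0 0.4;0.2 -0.2 0 0 0.4;0.35 -0.3 0 0 0.4;0.45 -0.4 0 0 0.4;0.45 -0.4 0 0 0.4"}}

```text
clock: 16.45
ee_pos: [0.4778, -0.0676, 0.3224]
tool_rot: [179.9, -0.1, 83.2]
contact_force: [1.8, -0.2, 0.3]
grip_width: 0.4
grasp_force: 0.0
```

```bash
python3 - <<'E'
from h import *
s=arm.observe(); print(s['clock'],s['ee_pos'],s['contact_force'])
B=np.array([.5810,-.2197]); a=np.radians(-7); R=np.array([[np.cos(a),np.sin(a)],[-np.sin(a),np.cos(a)]])
for n in('scene','top','wrist'):
    d=grab(n); save(d,n+'4'); P=cloud(d); f=d['frame'].astype(int)
    near=(P[...,0]>.5)&(P[...,0]<.66)&(P[...,1]<-.12)&(P[...,1]>-.32)
    m=near&(f[...,0]-f[...,2]>60)&(P[...,2]>.165)
    t=near&(P[...,2]>.2); q=P[m&(P[...,2]>.2)]
    print(n,m.sum(),'tab(rail frame rel red)',R@(P[m].mean(0)[:2]-B) if m.any() else None,P[m][:,2].max() if m.any() else 0,
      'top face',len(q),R@(q.mean(0)[:2]-B) if len(q) else None)
    k=near&(P[...,2]>.045)&(P[...,2]<.1); q=P[k]
    if len(q)>20: r=cv2.minAreaRect(q[:,:2].astype(np.float32)); print('  rack',R@(np.array(r[0])-B),r[1:],np.percentile(q[:,2],[5,50,95]), np.polyfit((q[:,:2]@R[1]),q[:,2],1))
E
```

```text
16.45 [ 0.4777651  -0.06758401  0.32240755] [ 1.77990982 -0.17749416  0.29140951]
scene 0 tab(rail frame rel red) None 0 top face 0 None
top 42 tab(rail frame rel red) [-0.00410883  0.00650268] 0.2117576153285714 top face 24 [-0.00334363  0.0074596 ]
  rack [-0.00497826 -0.01369038] ((0.12650151550769806, 0.03410172834992409), 81.58788299560547) [0.05268261 0.07069949 0.08487279] [-0.00218925  0.06983636]
wrist 0 tab(rail frame rel red) None 0 top face 0 None
  rack [0.00064521 0.04072295] ((0.019544260576367378, 0.040736693888902664), 85.3465347290039) [0.05187623 0.06901296 0.08426847] [0.55229697 0.12397829]
```

{"fn": "send_rows", "kwargs": {"motion": "0.2 -0.1 0 0 0.4;0.4 -0.2 -0.1 0 0.4;0.4 -0.2 -0.1 0 0.4;0.4 -0.2 -0.1 0 0.4;0.4 -0.2 -0.1 0 0.4"}}

```text
clock: 17.23
ee_pos: [0.4346, 0.0538, 0.3506]
tool_rot: [-180.0, 0.1, 82.7]
contact_force: [-1.1, 0.2, 0.3]
grip_width: 0.401
grasp_force: 0.0
```

```bash
cat > chk.py <<'E'
from h import *
s=arm.observe(); print(s['clock'],s['ee_pos'])
B=np.array([.5810,-.2197]); a=np.radians(-7); R=np.array([[np.cos(a),np.sin(a)],[-np.sin(a),np.cos(a)]])
ims=[]
for n in('scene','top'):
    d=grab(n); P=cloud(d); f=d['frame'].astype(int)
    near=(P[...,0]>.5)&(P[...,0]<.66)&(P[...,1]<-.12)&(P[...,1]>-.32)
    m=near&(f[...,0]-f[...,2]>60)&(P[...,2]>.175); q=P[m]; L=(q[:,:2]-B)@R.T
    if m.any():
        print(n,m.sum(),'tab x,y mean',L.mean(0),'zmax',q[:,2].max(),'y range',L[:,1].min(),L[:,1].max())
        t=q[:,2]>.2; print(' topface',t.sum(),L[t].mean(0) if t.any() else 0)
    k=near&(P[...,2]>.04)&(P[...,2]<.1); q=P[k]; L=(q[:,:2]-B)@R.T
    k2=abs(L[:,1])<.06; L=L[k2];q=q[k2]
    if len(L)>9: print(' rack x',np.percentile(L[:,0],[1,50,99]),'y',np.percentile(L[:,1],[1,50,99]),'slope',np.polyfit(L[:,1],q[:,2],1))
    v,u=np.nonzero(m) if m.any() else (np.array([170]),np.array([240]))
    r,c=int(v.mean()),int(u.mean()); ims.append(cv2.resize(d['frame'][r-40:r+50,c-40:c+40,::-1],None,fx=4.9,fy=4.9))
cv2.imwrite('pics/c%d.png'%(s['clock']*100),np.hstack(ims))
E
python3 chk.py; ls pics
```

```text
17.225 [0.43461596 0.05381921 0.35062916]
top 39 tab x,y mean [-0.0037576   0.00677739] zmax 0.2100450062628354 y range -0.00536296332673454 0.018443983290648416
 topface 22 [-0.00269808  0.00746061]
 rack x [-0.02071164 -0.00678902  0.01214747] y [-0.03546155  0.00402626  0.04903412] slope [0.02219866 0.06987446]
c1722.png
s1.png
s1c.png
s2.png
scene0.png
scene3.png
scene4.png
top0.png
top3.png
top4.png
w1.png
w2.png
w3.png
w4.png
w5.png
wrist3.png
wrist4.png
```

View pics/c1722.png

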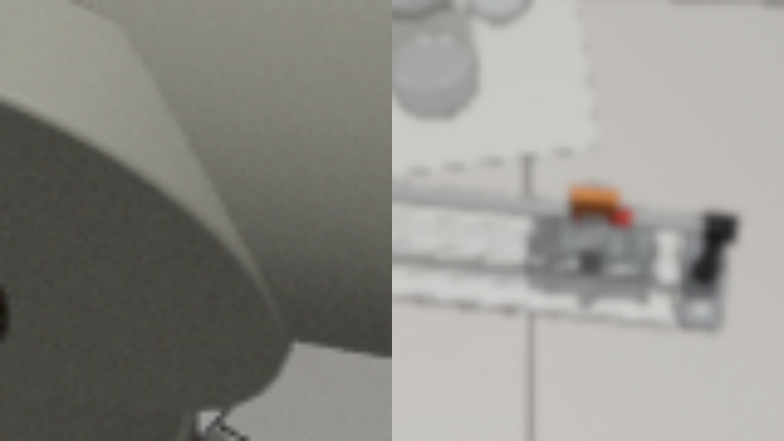

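The top view shows the tab (600,200) with the red band peeking out on its right (623,215). The carrier therefore sits about 6 mm short of the mark, having slipped in the light grip. I'll regrip it and slide the rest.

{"fn": "send_rows", "kwargs": {"motion": "-0.15 0.07 0.1 0 0.4;-0.3 0.14 0.1 0 0.4;-0.4 0.2 0.1 0 0.4;-0.4 0.2 0.1 0 0.4"}}

```text
clock: 17.82
ee_pos: [0.479, -0.0748, 0.3206]
tool_rot: [-180.0, 0.1, 82.5]
contact_force: [0.0, 0.3, 0.6]
grip_width: 0.392
grasp_force: 0.0
```

{"fn": "send_rows", "kwargs": {"motion": "-0.12 0.11 0 0 0.4;-0.24 0.22 0 0 0.4;-0.36 0.33 0 0 0.4;-0.45 0.4 0 0 0.4;-0.45 0.4 0 0 0.4"}}

```text
clock: 18.45
ee_pos: [0.5811, -0.2219, 0.3199]
tool_rot: [-179.9, 0.1, 82.7]
contact_force: [-0.1, 0.6, 0.4]
grip_width: 0.398
grasp_force: 0.0
```

{"fn": "send_rows", "kwargs": {"motion": "0 0 0.15 0 0.4;0 0 0.3 0 0.4;0 0 0.4 0 0.4;0 0 0.46 0 0.4;0 0 0.49 0 0.4"}}

```text
clock: 19.08
ee_pos: [0.5811, -0.2182, 0.1736]
tool_rot: [-180.0, -0.0, 83.0]
contact_force: [-0.4, -0.4, -0.0]
grip_width: 0.402
grasp_force: 0.0
```

{"fn": "send_rows", "kwargs": {"motion": "0 0 0.01 0 0.4;0 0 0.01 0 0.2;0 0 0.01 0 0;0 0 0.01 0 0;0 0 0.01 0 0", "grip_force": 30}}

```text
clock: 19.7
ee_pos: [0.5815, -0.2193, 0.1717]
tool_rot: [180.0, 0.0, 82.9]
contact_force: [-0.5, -0.1, 1.7]
grip_width: 0.084
grasp_force: 30.0
```

{"fn": "send_rows", "kwargs": {"motion": "0 0 0 0 0;-0.006 0 0 0 0;-0.014 0 0 0 0;-0.021 0 0 0 0;-0.021 0 0 0 0"}}

```text
clock: 20.32
ee_pos: [0.5812, -0.2223, 0.1716]
tool_rot: [-180.0, -0.2, 83.0]
contact_force: [-0.9, 5.9, 6.0]
grip_width: 0.085
grasp_force: 30.0
```

{"fn": "send_rows", "kwargs": {"motion": "0 0 0 0 0;0 0 0 0 0.2;0 0 0 0 0.3;0 0 0 0 0.4;0 0 0 0 0.4", "grip_force": 10}}

```text
clock: 20.95
ee_pos: [0.5804, -0.2258, 0.171]
tool_rot: [-180.0, 0.0, 82.9]
contact_force: [0.0, 0.4, -0.2]
grip_width: 0.397
grasp_force: 0.0
```

{"fn": "send_rows", "kwargs": {"motion": "0 0 -0.04 0 0.4;0 0 -0.12 0 0.4;0 0 -0.25 0 0.4;0 0 -0.4 0 0.4;0 0 -0.5 0 0.4"}}

```text
clock: 21.58
ee_pos: [0.5812, -0.2259, 0.3248]
tool_rot: [179.8, 0.0, 82.9]
contact_force: [0.1, -0.2, -0.0]
grip_width: 0.399
grasp_force: 0.0
```

{"fn": "send_rows", "kwargs": {"motion": "0.12 -0.11 0 0 0.4;0.24 -0.22 0 0 0.4;0.36 -0.33 0 0 0.4;0.5 -0.45 -0.02 0 0.4;0.5 -0.45 -0.02 0 0.4"}}

```text
clock: 22.2
ee_pos: [0.4639, -0.0564, 0.3288]
tool_rot: [179.9, -0.1, 83.3]
contact_force: [0.3, -0.3, -0.0]
grip_width: 0.397
grasp_force: 0.0
```

{"fn": "send_rows", "kwargs": {"motion": "0.2 0 0 0 0.4;0.2 0 0 0 0.4;0.2 0 0 0 0.4;0.2 0 0 0 0.4"}}

```text
clock: 22.7
ee_pos: [0.4726, -0.0021, 0.3274]
tool_rot: [180.0, 0.0, 82.8]
contact_force: [-0.9, -0.0, 0.6]
grip_width: 0.398
grasp_force: 0.0
```

```bash
python3 chk.py; ls -t pics|head -1
```

```text
22.7 [ 0.47259629 -0.00214126  0.32735405]
scene 62 tab x,y mean [-0.00240883  0.0025541 ] zmax 0.21065604881150046 y range -0.009672575408341353 0.013478106404004472
 topface 32 [-0.00090874  0.00213216]
 rack x [-0.02058559 -0.01116285  0.01937411] y [-0.03889969 -0.02861435 -0.00351899] slope [-0.04187872  0.07251746]
top 40 tab x,y mean [-0.00364566  0.00417548] zmax 0.21028834719918232 y range -0.008262155179307323 0.01574153091411347
 topface 23 [-0.00276524  0.00416269]
 rack x [-0.02163291 -0.00756463  0.01157874] y [-0.03882506  0.00070749  0.04584816] slope [0.0159125  0.07002386]
c2270.png
```

```bash
python3 -c "
from workcell import arm
print(arm.finish_job())"
```

```text
the job is handed in; nothing more can be done
None
```

The job is handed in after about 23 s on the robot's clock; the judge's verdict was not shown. The carrier was hung at the blue band, slid along the bar without lifting it off, and left hanging free and upright, with the hook measured about 3 mm from the centre of the red band.

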